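# Ready the telescopic jar brush at its rinse dock

## Task

Get the docked jar brush ready: first turn the blue valve lever to half open (45 degrees, at the yellow mark), then press the dock's red release button, take the orange brush handle that pops up and pull it straight up past its first stop to its second stop, the end of its travel. Finish while still holding the handle fully extended (it springs back if let go), leave the valve half open, and leave the other things on the counter where they are.

Things in the scene. Friction and masses are not known exactly. Their poses are not given: they have to be found in the camera images.
- valve: Fixed ball valve: copper pipe bridge 100 mm long along its x, brass body, white dial disc (94 mm across, top 63 mm above the counter) with red mark (closed, towards the valve's -y), yellow mark (half open, midway between -y and +x) and green mark (fully open, towards +x). Origin on the counter under the lever's axis, z up. It may stand left or right of the dock, turned by up to 0.4 rad.
- valve_axis (a point): Point on the lever's vertical turning axis, 81 mm above the counter, at mid height of the lever's blue sleeve; its axes are the valve's.
- lever_grip (a point): Where to grip the valve lever: the middle of its blue sleeve, 74 mm from the turning axis and 81 mm above the counter. The sleeve is 16 mm wide, 18 mm high and 60 mm long (from 42 to 102 mm from the axis), free below. The point turns with the lever: its -y points outwards along the lever, its z up.
- lever (a joint): Angle of the valve lever, rad: 0 closed (lever towards the valve's -y, red mark), 0.785 half open (yellow mark), 1.571 fully open (towards the valve's +x, green mark). It grows counter-clockwise seen from above. It stays where it is left; turning takes about 0.12 N m (2 N at the sleeve).
- dock: Fixed rinse dock: dark base plate 100 x 165 x 10 mm, a clear cup 72 mm across with the yellow brush head and a grey rim 76 mm across whose top is 63 mm above the counter; the brush handle stands in its middle. A grey button block 54 x 54 mm, top 55 mm above the counter, lies 75 mm to the dock's +y. Origin on the counter under the handle's axis, z up; turned by up to 0.4 rad.
- release_top (a point): Middle of the top of the red round release button (28 mm across) on the button block, 75 mm from the handle's axis. It is pressed straight down.
- release (a joint): Travel of the release button, m: 0 up, 0.006 fully down. A spring returns it; fully down takes about 5 N, and its top is 66 mm above the counter when up. Beyond about 0.004 the catch lets the handle go.
- wand_top (a point): Middle of the top of the orange upright round handle of the telescopic brush: 28 mm across with a 33 mm head at its top, 49 mm high, on a steel tube 16 mm across; this point is 117 mm above the counter when the handle is pushed home. The handle slides straight up and down only.
- wand_pinch (a point): Where to pinch the orange handle: on its axis, 26 mm above its underside (23 mm below its top), 94 mm above the counter when pushed home; the handle is 28 mm across here.
- wand (a joint): Extension of the brush handle, m: 0 pushed home and caught (it cannot be pulled until the button is pressed); when released it pops up to about 0.02 by itself; a sprung first stop at about 0.06 is felt and is passed by pulling with about 8 N; 0.120 is the second stop, a hard end. A spring and its weight pull it back with about 8 N at the second stop, so it only stays there while held.
- can_opener: Steel can opener lying on the counter, about 170 mm long, 60 mm wide and 23 mm high, to be left alone. Origin on the counter near its middle.
- spoon_rest: White ceramic spoon rest, about 180 x 100 x 19 mm, to be left alone. Origin on the counter near its middle.
- mug: Blue ceramic mug 80 mm across, 90 mm high, to be left alone. Origin under its middle.
- soap: Green bottle 60 mm across, 160 mm high, to be left alone. Origin under its middle.

How it is judged (in metres and radians):
On the way, in this order (a step that is already met when the one before it is completed fails the run):
1. the valve lever is turned to half open (value of joint lever between 0.665 and 0.905 rad), for 0.2 s.
2. the release button is pressed and frees the handle (value of joint release above 0.003 m), for 0.04 s.
3. the handle is pulled up to the second stop by the gripper (value of joint wand above 0.112 m and contact force between the fingers and wand above 2 N), for 0.2 s.
At the end, for the whole second after the job is handed in: The fingers still grip the orange handle (more than 2 N) and hold it at the second stop (extension above 112 of 120 mm), the valve lever stands at 45 degrees within 7 degrees (0.665 to 0.905 rad) and the robot is off the valve (all of step 1 and all of step 3 and contact force between the arm and valve below 0.5 N); the arm keeps its last pose, push and grip.
It fails at once if the can opener, spoon rest, mug or soap bottle is shifted by more than 25 mm (distance of any of can_opener, spoon_rest, mug, soap from where it was at the start of the episode above 0.025 m).
It also fails if it takes over 58 s, if anything falls off the work surface, if the arm or the gripper's body presses on something with over 40 N, if the wrist force passes 120 N, or if a joint passes its speed limit or range.

## Robot

A 6-joint arm with a two-finger parallel gripper is mounted at the origin on the work surface. World frame = base frame: x ahead of the robot, y to its left, z up, the work surface at z = 0. Lengths are in mm, angles in rad, forces in N, time in s.
With the tool pointing down it reaches from about 400 to 925 mm from the base axis. Payload 12.5 kg.
Tool frame: the origin (TCP) lies on the mounting face of the last link; the fingertips stand 190 mm ahead of it and the grasp point (between the pads) lies 171 mm ahead of it; z points along the fingers, y is the line along which they close (so a half turn about z gives the same grasp; the last joint's range is limited). The gripper opens to 95 mm and grips with 3 to 60 N. Pads are 20 mm wide; open, the fingers measure 119 mm over their backs; the gripper's body (75 mm by 180 mm) begins 59 mm behind the grasp point.
Start: joints at [-0.106, 0.491, 1.559, -0, 1.092, -0.106], TCP at [625, 0.023, 404.761] pointing down, gripper open.
Joint ranges: [-3.1, 3.1], [-0.84, 2.19], [0.05, 2.79], [-1.13, 4.28], [0.06, 2.93], [-2.69, 2.69]. Speed limits (rad/s): [2.22, 2.22, 2.79, 3.14, 3.14, 3.14].

## Interface

Orientations are given as [roll, pitch, yaw] about the fixed x, y, z axes, in that order (R = Rz(yaw) Ry(pitch) Rx(roll)).
In Python, from cell import * gives the robot as it stands.
- The arm moves only by the tool arm_command, never from a script. Its argument "rows" is a list that holds one entry, the list of rows, each a list of 7 numbers: the shift along the tool's x, y, z normalised to -1 to 1, where 1 is 0.15 m, then the turn, a rotation vector about the tool's x, y, z normalised to -1 to 1, where 1 is 360 degrees, then the opening, from -1 (shut) to 1 (fully open). A call has 1 to 10 rows; each row is the pose to reach, as a shift and turn from the pose commanded when the call began, along the tool's axes at that moment, turning the shorter way round; what a row does not reach only later rows make up. A row lasts 1/12 s, in which the tool goes at most 41.7 mm and 7.16 degrees, less where a joint would pass 70% of its speed; a pose out of reach is approached as far as the arm can. A call with a number of a shift or a turn outside -1 to 1 is refused whole. A call with a gripper value outside its range is refused whole. The fingers move at their own pace and stop on an object; the grip force is fixed at half the most. Time passes only in rows, so rows that repeat a pose let the fingers close. It gives the time, the measured TCP pose, the force, the opening and the grip force at its end, in the units of the state.
- state(): the state, without advancing time (a new reading comes with each control period).
- read_camera(name): name is "scene" or "side" or "wrist"; returns (picture, depth): 384x512x3 uint8, red, green, blue; 384x512 float32, mm along the optical axis (not along the pixel's ray), 0 where there is no reading.
- get_calibration(name): a dict with "camera_matrix" (3x3 intrinsics, pixels), "position" and "orientation" of the camera in the world; the wrist camera has in their place "hand_eye" (4x4, takes a point from camera to tool coordinates, whose origin is the TCP and whose axes are the flange's). Camera axes: x right, y up, looking along -z (the intrinsics and any distortion apply to the point x, -y, -z); pixel columns grow to the right and rows downward; lengths in mm; the calibration is good to about 2 mm. The wrist camera is an equidistant fisheye: a pixel r from the principal point sees the ray r / f radians off the axis. A picture is of the moment at which its call begins: read the wrist's pose just before it. get_calibration takes no time and is no camera call.
- job_done(): hands the job in; it is judged then, once.
The state is a dict: "t": time; "joints": joint angles; "qvel": joint speeds; "tau": joint torques, N m; "eef_pos": TCP position; "tcp_rot": TCP orientation; "ft_force": force on the tool from outside, world axes, zero at the start; "moment": the same for the moment, N m; "opening": opening from 0.0 (shut) to 1.0 (fully open); "grip_force": force on a finger pad.
Only numpy, scipy, OpenCV 4.12 (cv2) and the standard library are available. Lean on these libraries where they do the work, as an engineer would, in place of code of your own. Each camera call takes 0.05 s, during which the arm holds its last target. There are 200 camera calls.

## Working session

There is one attempt and no reset: what is moved stays moved. The work goes in short steps, Python scripts to look and compute and a tool call to move; the robot and the scene stay as the last step left them, time stands still between calls to the robot, and variables do not carry over. Pictures are saved under pics/ and viewed, at most 10 in all, crops included, and the job is handed in when it is done.

Besides the shell and the picture viewer there is one more tool, called after "Call:" as name(argument=value, ...) on one line, values as JSON. arm_command: Moves the arm, as the interface text tells. Its arguments: {"type":"object","properties":{"rows":{"type":"array","items":{"type":"array","items":{"type":"array","items":{"type":"number","minimum":-1,"maximum":1}}}}},"required":["rows"]}

```bash
mkdir -p pics
cat > h.py <<'E'
from cell import *
import numpy as np, cv2
from scipy.spatial.transform import Rotation as R
def snap(n,f):
    p,d=read_camera(n); cv2.imwrite(f'pics/{f}.png',p[:,:,::-1]); np.save(f'pics/{f}.npy',d); return p,d
def w(n,u,v,z):
    "scene/side pixel + depth (mm along axis) -> world"
    c=get_calibration(n);K=np.array(c['camera_matrix'])
    o=np.array(c['orientation']); Rm=R.from_euler('xyz',o).as_matrix() if o.size==3 else o
    r=np.array([(u-K[0,2])/K[0,0],-(v-K[1,2])/K[1,1],-1.])
    return np.array(c['position'])+z*(Rm@r)
E
python3 - <<'E'
from h import *
for n in('scene','side'):
    snap(n,n+'0'); print(get_calibration(n))
a=cv2.imread('pics/scene0.png');b=cv2.imread('pics/side0.png')
cv2.imwrite('pics/s0.png',cv2.resize(a,(800,600)));
cv2.imwrite('pics/s1.png',cv2.resize(b,(800,600)));
print(get_calibration('wrist'),state())
E
```

```text
{'camera_matrix': array([[464.53097531,   0.        , 257.53724802],
       [  0.        , 464.53097531, 195.1981391 ],
       [  0.        ,   0.        ,   1.        ]]), 'position': array([1024.49657335, -411.74347904,  975.00911514]), 'orientation': array([ 0.60679755, -0.00882003,  0.85694555])}
{'camera_matrix': array([[449.59547663,   0.        , 255.97103255],
       [  0.        , 449.59547663, 188.93652128],
       [  0.        ,   0.        ,   1.        ]]), 'position': array([466.54441375, 790.95518678, 841.13525981]), 'orientation': array([ 0.81919162, -0.0135741 , -2.98057621])}
{'camera_matrix': array([[297.31863964,   0.        , 250.9380541 ],
       [  0.        , 297.31863964, 189.03547609],
       [  0.        ,   0.        ,   1.        ]]), 'hand_eye': array([[-1.71614166e-03,  9.58559513e-01,  2.84887195e-01,
         8.19106021e+01],
       [ 9.99998395e-01,  1.49850989e-03,  9.81890391e-04,
        -3.22900983e-01],
       [ 5.14294096e-04,  2.84888423e-01, -9.58560547e-01,
         1.98287294e+01],
       [ 0.00000000e+00,  0.00000000e+00,  0.00000000e+00,
         1.00000000e+00]])} {'t': 0.1, 'joints': array([-1.05565601e-01,  4.91482673e-01,  1.55939247e+00,  4.83660765e-06,
        1.09169311e+00, -1.05593244e-01]), 'qvel': array([-1.36700079e-05, -4.06413128e-04, -9.92661532e-04, -5.29832694e-04,
       -1.03618083e-03,  1.99831222e-03]), 'tau': array([ 2.47082615e-03, -6.13621187e+01, -2.58604574e+01,  6.93451893e-02,
        4.70101309e-02, -2.07912552e-05]), 'eef_pos': array([6.24969279e+02, 4.78306991e-02, 4.04229046e+02]), 'tcp_rot': array([-3.14062294e+00, -1.07091310e-04,  1.57082169e+00]), 'ft_force': array([-0.35543881,  0.04800517, -0.07703442]), 'moment': array([ 0.0253297 , -0.00211574,  0.01638972]), 'grip_force': 0.0, 'opening': 0.995910157571197}
```

View pics/s0.png

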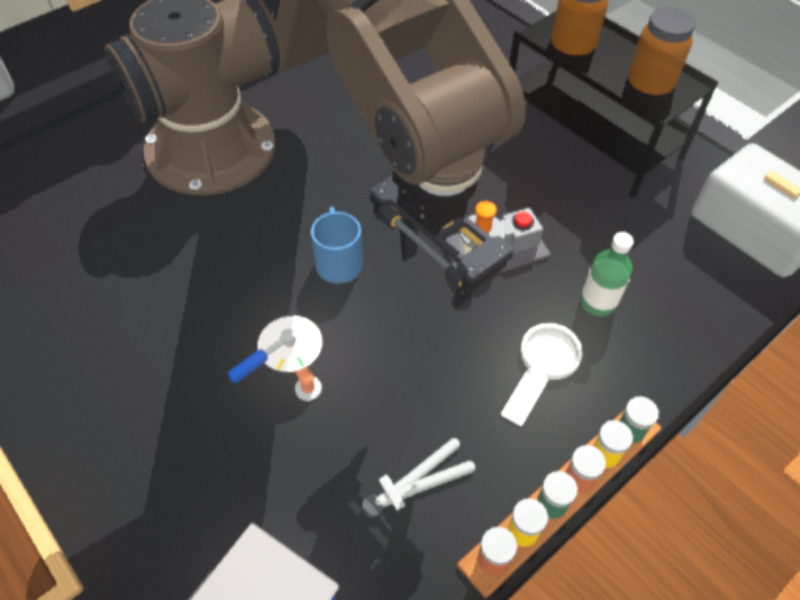

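View pics/s1.png

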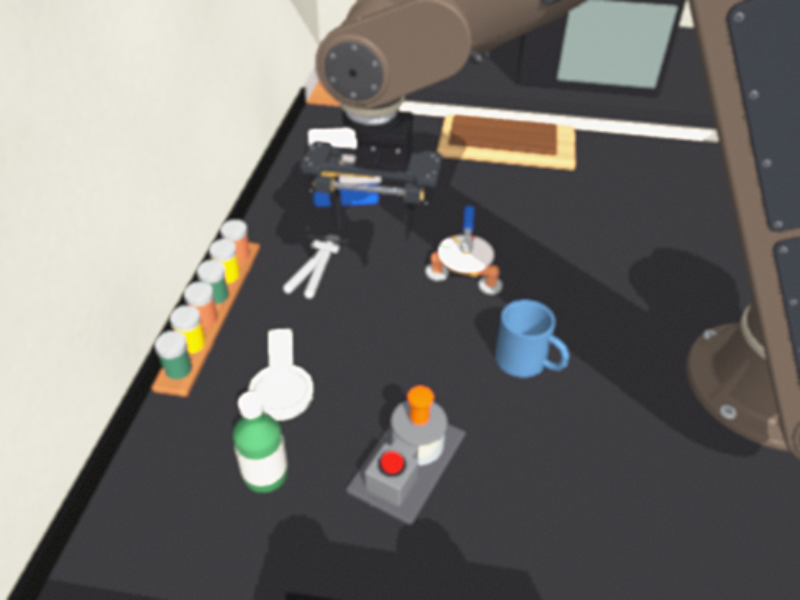

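The scene view shows the dial at (290,342), the blue sleeve from (232,377) to (266,355), the orange top at (486,209) and the red button at (523,219). In the side view the orange top is at (420,396), the button at (392,463) and the dial at (467,253). Next I'll measure them by colour and depth.

```bash
cat > m.py <<'E'
from h import *
def cloud(n,f):
    p=cv2.imread(f'pics/{f}.png');d=np.load(f'pics/{f}.npy')
    v,u=np.mgrid[:384,:512]; c=get_calibration(n);K=c['camera_matrix']
    r=np.stack([(u-K[0,2])/K[0,0],-(v-K[1,2])/K[1,1],-np.ones(u.shape)],-1)*d[...,None]
    P=r@R.from_euler('xyz',c['orientation']).as_matrix().T+c['position']
    return p,cv2.cvtColor(p,cv2.COLOR_BGR2HSV),P,d
if __name__=='__main__':
  np.set_printoptions(precision=1,suppress=True)
  B={'scene':{'orange':(470,195,500,235,5,20),'red':(508,205,538,232,-1,4),'blue':(222,345,272,390,105,125),'dial':(255,315,325,370,None,0)},
   'side':{'orange':(400,380,440,425,5,20),'red':(375,448,408,478,-1,4),'blue':(455,200,480,232,105,125),'dial':(435,232,498,276,None,0)}}
  for n in B:
    p,H,P,d=cloud(n,n+'0')
    for k,(a,b,c,e,lo,hi) in B[n].items():
        m=np.zeros(d.shape,bool); m[int(b/1.5625):int(e/1.5625),int(a/1.5625):int(c/1.5625)]=1
        m&=d>0
        if lo is None: m&=(abs(P[...,2]-63)<6)
        else:
            m&=(H[...,0]>=lo)&(H[...,0]<=hi)&(H[...,1]>150)
            if k!='blue': m&=P[...,2]>np.percentile(P[m][:,2],95)-6
        q=P[m]; print(n,k,m.sum(),'mean',q.mean(0),'min',q.min(0),'max',q.max(0),'mid',(q.min(0)+q.max(0))/2)
        if k in('orange','red','dial'):
            c2,r=cv2.minEnclosingCircle(q[:,:2].astype(np.float32)); print('   circ',np.array(c2),r)
        if k=='blue':
            (cx,cy),wh,an=cv2.minAreaRect(q[:,:2].astype(np.float32)); print('   rect',cx,cy,wh,an)
            ev=np.linalg.svd(q[:,:2]-q[:,:2].mean(0),full_matrices=False)[2][0]; print('   dir',np.degrees(np.arctan2(ev[1],ev[0])))
E
python3 m.py
```

```text
scene orange 48 mean [528.5 197.5 118.6] min [509.   13.9 110.6] max [660.5 223.4 326.1] mid [584.8 118.6 218.4]
   circ [589.8 118.6] 126.39837646484375
scene red 58 mean [549.7 275.2  65.1] min [537.1 263.2  61.7] max [562.6 288.3  68.2] mid [549.9 275.7  65. ]
   circ [550.  275.7] 13.052885055541992
scene blue 231 mean [ 498.3 -236.4   84.8] min [ 435.  -264.6   -0.7] max [ 506.9 -196.2   93.5] mid [ 470.9 -230.4   46.4]
   rect 471.0419006347656 -231.03387451171875 (58.083560943603516, 79.82081604003906) 80.810546875
   dir -76.28759501958882
scene dial 926 mean [ 495.7 -160.2   62.8] min [ 446.3 -209.3   57.6] max [ 541.2 -114.9   68.3] mid [ 493.8 -162.1   63. ]
   circ [ 493.3 -162.5] 48.02407455444336
side orange 168 mean [525.2 210.8 117.8] min [509.4 193.5 114. ] max [540.5 226.3 121.5] mid [525.  209.9 117.8]
   circ [525.2 209.6] 16.723657608032227
side red 128 mean [550.7 281.6  67.5] min [538.1 268.9  63.4] max [564.  294.   72.2] mid [551.1 281.4  67.8]
   circ [551.2 280.8] 13.551288604736328
side blue 92 mean [ 498.8 -242.5   79.3] min [ 491.7 -381.9   -0.6] max [ 508.2 -200.2   95.4] mid [ 499.9 -291.1   47.4]
   rect 499.8900451660156 -291.0961608886719 (181.68756103515625, 16.401180267333984) 89.88861083984375
   dir 87.60453646258345
side dial 547 mean [ 496.  -155.4   64.9] min [ 450.8 -207.3   60.1] max [ 542.4 -111.6   68.6] mid [ 496.6 -159.5   64.3]
   circ [ 496.8 -160.1] 48.558265686035156
```

```bash
cat > m2.py <<'E'
from m import *
np.set_printoptions(precision=1,suppress=True)
ax=np.array([495,-161.])
for n in('scene','side'):
    p,H,P,d=cloud(n,n+'0'); x=P[...,:2]-ax; r=np.hypot(*np.moveaxis(x,-1,0)); z=P[...,2]; s=H[...,1];h=H[...,0]
    def rep(k,m):
        if m.sum(): q=P[m].mean(0); a=q[:2]-ax; print(n,k,m.sum(),q,'ang',np.degrees(np.arctan2(a[1],a[0])),'r',np.hypot(*a))
    D=(r<47)&(abs(z-63)<6)
    rep('yellow',D&(h>18)&(h<35)&(s>100)); rep('green',D&(h>40)&(h<85)&(s>80)); rep('red',D&((h<8)|(h>172))&(s>120))
    m=(r<120)&(z>70)&(z<97)&(h>=105)&(h<=125)&(s>150); rep('blue',m)
    q=P[m&(z>85)][:,:2]; (c,wh,an)=cv2.minAreaRect(q.astype(np.float32)); print(c,wh,an)
    v=cv2.fitLine(q.astype(np.float32),cv2.DIST_HUBER,0,.01,.01).ravel(); print('line',v,np.degrees(np.arctan2(v[1],v[0])))
    rep('copper',(r<80)&(r>38)&(z>5)&(z<58)&(h<14)&(s>90))
a=cv2.imread('pics/scene0.png')[190:270,130:230];b=cv2.imread('pics/side0.png')[120:200,255:335]
cv2.imwrite('pics/c1.png',np.hstack([cv2.resize(a,(400,320),interpolation=3),cv2.resize(b,(320,320),interpolation=3)]))
E
python3 m2.py
```

```text
scene yellow 12 [ 513.9 -193.    63.5] ang -59.41038544334455 r 37.2106934416838
scene green 7 [ 529.4 -168.6   63.2] ang -12.521200747059817 r 35.25127567847177
scene blue 225 [ 500.  -236.9   87. ] ang -86.2396035432196 r 76.0471094112785
(497.57720947265625, -235.44775390625) (17.656688690185547, 58.418087005615234) 3.482527017593384
line [   0.    -1.   498.8 -235.7] -88.3185
scene copper 118 [ 545.4 -174.    35.6] ang -14.490326637702196 r 52.01411045826846
side yellow 4 [ 517.3 -191.8   66.4] ang -54.138675847982356 r 38.00860435873311
side blue 80 [ 499.6 -227.3   90.9] ang -86.00089680318654 r 66.50622460616876
(499.6246337890625, -229.7877655029297) (15.474056243896484, 59.390201568603516) 2.0317142009735107
line [   0.    -1.   499.4 -227. ] -88.69133
side copper 168 [ 489.6 -152.5   31.1] ang 122.4121232405748 r 10.036958635024412
```

View pics/c1.png

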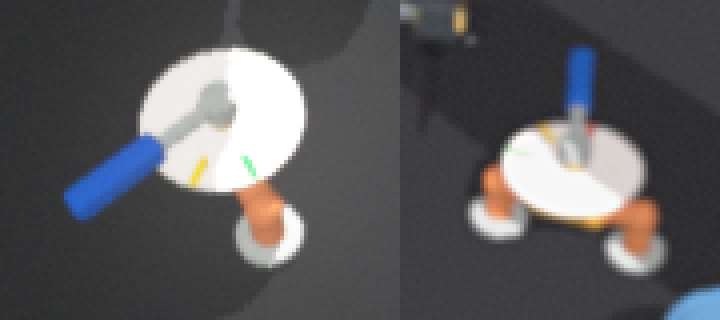

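Measured: valve axis at (495,-161), yellow mark at -58°, green at -12.5° and the lever at about -87°. That puts the lever at about 0.28 rad, so it needs roughly +28.5°. The wand is at (525.5,209.5) and the button at (550.5,280), 75 mm apart as specified. I'll move to the lever.

Call:
arm_command(rows=[[[-0.78, -0.42, 0.4, 0, 0, 0, 0], [-0.78, -0.42, 0.4, 0, 0, 0, 0], [-0.78, -0.42, 0.4, 0, 0, 0, 0], [-0.78, -0.42, 0.4, 0, 0, 0, 0], [-0.78, -0.42, 0.4, 0, 0, 0, 0], [-0.78, -0.42, 0.4, 0, 0, 0, 0]]])

```text
t: 0.6
eef_pos: [561.9, -117.7, 344.4]
tcp_rot: [-3.141, -0.0, 1.569]
ft_force: [0.3, 0.7, 0.3]
opening: 0.636
grip_force: 0.0
```

Call:
arm_command(rows=[[[-0.78, -0.42, 0.3, 0, 0, -0.0075, 0], [-0.78, -0.42, 0.3, 0, 0, -0.0075, 0], [-0.78, -0.42, 0.3, 0, 0, -0.0075, 0], [-0.78, -0.42, 0.3, 0, 0, -0.0075, 0], [-0.78, -0.42, 0.3, 0, 0, -0.0075, 0], [-0.78, -0.42, 0.3, 0, 0, -0.0075, 0], [-0.78, -0.42, 0.3, 0, 0, -0.0075, 0]]])

```text
t: 1.18
eef_pos: [499.9, -232.9, 300.4]
tcp_rot: [3.14, 0.0, 1.619]
ft_force: [1.1, -1.3, -0.1]
opening: 0.496
grip_force: 0.0
```

Run:
```python
from h import *
s=state();print(s);p,d=snap('wrist','w1');cv2.imwrite('pics/w1b.png',cv2.resize(p[:,:,::-1],(800,600)))
```

```text
{'t': 1.1833, 'joints': array([-5.55718279e-01,  5.18984797e-01,  1.84874536e+00,  4.01678071e-04,
        7.72727735e-01, -6.04172437e-01]), 'qvel': array([ 0.01093948, -0.00557442,  0.00358046, -0.0013817 , -0.00315621,
       -0.00389347]), 'tau': array([-1.25886843e+00, -5.58352089e+01, -1.90447497e+01,  7.40907330e-03,
        6.90093124e-02, -8.78625753e-03]), 'eef_pos': array([ 499.94897519, -232.86863902,  300.38939093]), 'tcp_rot': array([3.14049933e+00, 4.13578743e-04, 1.61896281e+00]), 'ft_force': array([ 1.1243992 , -1.26370769, -0.08074371]), 'moment': array([0.08128192, 0.00499071, 0.03707593]), 'grip_force': 0.0, 'opening': 0.49574217499738854}
```

View pics/w1b.png

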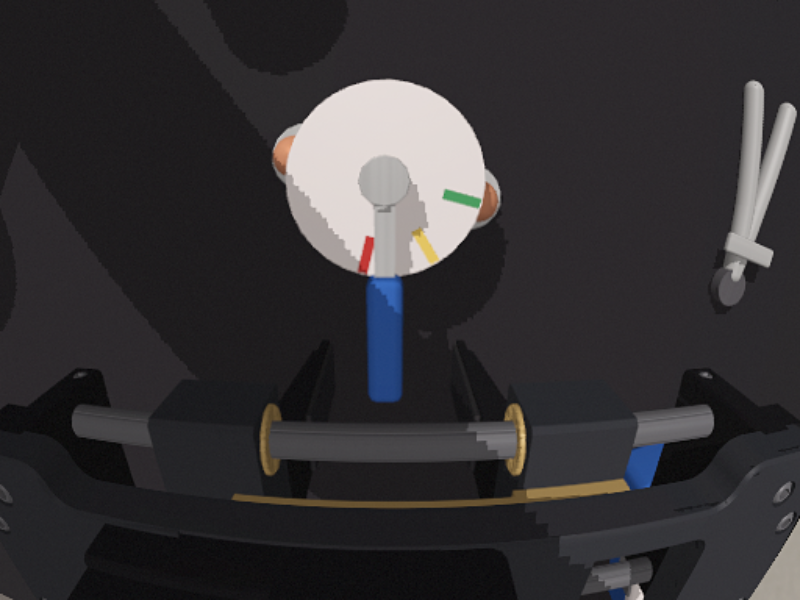

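The wrist view shows the lever from its hub at (384,180) along the sleeve (385,278–400), centred between the fingers. The green mark runs (443,195)–(480,202), the yellow (417,233)–(434,262) and the red (370,238)–(363,270). I'll work out the angles.

```bash
cat > wr.py <<'E'
from h import *
c=get_calibration('wrist')
def ww(u,v,z,s):
    K=c['camera_matrix'];x=(u-K[0,2]);y=(v-K[1,2]);r=np.hypot(x,y);t=r/K[0,0]
    ray=np.array([np.sin(t)*x/r,-np.sin(t)*y/r,-np.cos(t)])
    T=np.eye(4);T[:3,:3]=R.from_euler('xyz',s['tcp_rot']).as_matrix();T[:3,3]=s['eef_pos'];T=T@c['hand_eye']
    o=T[:3,3];d=T[:3,:3]@ray;return o+d*(z-o[2])/d[2]
E
python3 - <<'E'
from wr import *
s=state();f=1.5625
ax=ww(384/f,180/f,92,s);print('hub',ax);ct=ww(386/f,178/f,63,s);print('dial',ct)
for k,z,*p in(('g',63,443,195,480,202),('y',63,417,233,434,262),('r',63,370,238,363,270),('sl',90,385,278,385,400)):
    a=ww(p[0]/f,p[1]/f,z,s);b=ww(p[2]/f,p[3]/f,z,s);m=(a+b)/2
    g=lambda v:np.degrees(np.arctan2(v[1],v[0]));print(k,a.round(),b.round(),'seg',g(b-a),'fromcentre',g(m-ct),np.linalg.norm((a-ct)[:2]),np.linalg.norm((b-ct)[:2]))
E
```

```text
hub [ 492.98207941 -158.80707267   92.        ]
dial [ 493.44150591 -159.04262652   63.        ]
g [ 520. -166.   63.] [ 538. -168.   63.] seg -6.786041873635816 fromcentre -11.957386406899344 27.75454683440821 45.642890828201885
y [ 509. -184.   63.] [ 518. -198.   63.] seg -56.57331303730301 fromcentre -57.67580881295199 29.82260661104761 46.16895954482928
r [ 487. -188.   63.] [ 484. -204.   63.] seg -100.10619602601349 fromcentre -101.88238238676526 29.42004849275924 45.423414946784426
sl [ 495. -200.   90.] [ 498. -259.   90.] seg -87.60640965334105 fromcentre -87.58930143572499 41.064050901219765 99.75156810586877
```

Call:
arm_command(rows=[[[0, -0.02, 0.16, 0, 0, 0, 0], [0, -0.02, 0.32, 0, 0, 0, 0], [0, -0.02, 0.32, 0, 0, 0, 0], [0, -0.02, 0.32, 0, 0, 0, -1], [0, -0.02, 0.32, 0, 0, 0, -1], [0, -0.02, 0.32, 0, 0, 0, -1], [0, -0.02, 0.32, 0, 0, 0, -1], [0, -0.02, 0.32, 0, 0, 0, -1], [0, -0.02, 0.32, 0, 0, 0, -1]]])

```text
t: 1.98
eef_pos: [496.1, -234.2, 252.4]
tcp_rot: [3.14, 0.001, 1.618]
ft_force: [-0.6, 1.1, 3.5]
opening: 0.165
grip_force: 30.0
```

```bash
cat > arc.py <<'E'
from h import *
import sys
s=state();print(s['eef_pos'],s['tcp_rot'],s['opening'],s['grip_force'],s['ft_force'])
ax=np.array([493.5,-159.5]);Rm=R.from_euler('xyz',s['tcp_rot']).as_matrix()
p=s['eef_pos'][:2];print('lever',np.degrees(np.arctan2(*(p-ax)[::-1])),np.linalg.norm(p-ax))
for a in map(float,sys.argv[1:]):
    q=np.r_[R.from_euler('z',a,degrees=True).as_matrix()[:2,:2]@(p-ax)+ax-p,0]
    print(a,(Rm.T@q/150).round(3),-a/360)
E
python3 arc.py 5 10 15 20 25 30
```

```text
[ 496.14885288 -234.15042086  252.42740222] [3.14035119e+00 6.81360188e-04 1.61773067e+00] 0.16528395228746623 30.002301335334778 [-0.55106872  1.08619173  3.54851015]
lever -87.96780190701257 74.69740127108645
5.0 [0.001 0.043 0.   ] -0.013888888888888888
10.0 [0.007 0.087 0.   ] -0.027777777777777776
15.0 [0.015 0.129 0.   ] -0.041666666666666664
20.0 [0.028 0.171 0.   ] -0.05555555555555555
25.0 [0.044 0.211 0.   ] -0.06944444444444445
30.0 [0.064 0.25  0.   ] -0.08333333333333333
```

Call:
arm_command(rows=[[[0.001, 0.043, 0, 0, 0, -0.014, -1], [0.007, 0.087, 0, 0, 0, -0.028, -1], [0.015, 0.129, 0, 0, 0, -0.042, -1], [0.028, 0.171, 0, 0, 0, -0.056, -1], [0.044, 0.211, 0, 0, 0, -0.069, -1], [0.064, 0.25, 0, 0, 0, -0.083, -1], [0.064, 0.25, 0, 0, 0, -0.083, -1], [0.064, 0.25, 0, 0, 0, -0.083, -1], [0.064, 0.25, 0, 0, 0, -0.083, -1]]])

```text
t: 2.73
eef_pos: [533.0, -222.6, 252.4]
tcp_rot: [3.142, 0.0, 2.14]
ft_force: [-1.1, 1.9, 6.2]
opening: 0.167
grip_force: 30.0
```

```bash
python3 arc.py
```

```text
[ 532.98816057 -222.61942313  252.38367283] [3.14152299e+00 1.96028481e-04 2.13998147e+00] 0.16728452367417754 30.01284420490265 [-1.09713283  1.85437487  6.16630749]
lever -57.96947887482876 74.45385417496632
```

Call:
arm_command(rows=[[[0.064, 0.25, 0, 0, 0, 0, 0], [0.064, 0.25, 0, 0, 0, 0, 0]]])

```text
t: 2.9
eef_pos: [561.7, -193.5, 252.5]
tcp_rot: [3.141, 0.004, 2.142]
ft_force: [1.4, 0.9, 0.6]
opening: 0.321
grip_force: 0.7
```

I made a mistake there: the release rows carried a nonzero shift, so the tool pushed the lever past the mark. I'll open in place, lift, look, and turn it back.

Call:
arm_command(rows=[[[0, 0, 0, 0, 0, 0, 0.3], [0, 0, 0, 0, 0, 0, 0.3], [0, 0, 0, 0, 0, 0, 0.3], [0, 0, -0.17, 0, 0, 0, 0.3], [0, 0, -0.33, 0, 0, 0, 0.3], [0, 0, -0.33, 0, 0, 0, 0.3], [0, 0, -0.33, 0, 0, 0, 0.3]]])

```text
t: 3.48
eef_pos: [559.1, -194.8, 302.3]
tcp_rot: [3.14, 0.002, 2.139]
ft_force: [-1.0, 0.5, -0.6]
opening: 0.648
grip_force: 0.0
```

Run:
```python
from h import *
s=state();print(s['eef_pos'],s['tcp_rot'],s['opening'],s['ft_force']);p,d=snap('wrist','w2');cv2.imwrite('pics/w2b.png',cv2.resize(p[:,:,::-1],(800,600)))
```

```text
[ 559.13939063 -194.80541239  302.31712037] [3.14038616e+00 1.71320305e-03 2.13872358e+00] 0.6484548290636348 [-0.95816766  0.53253818 -0.58726539]
```

View pics/w2b.png

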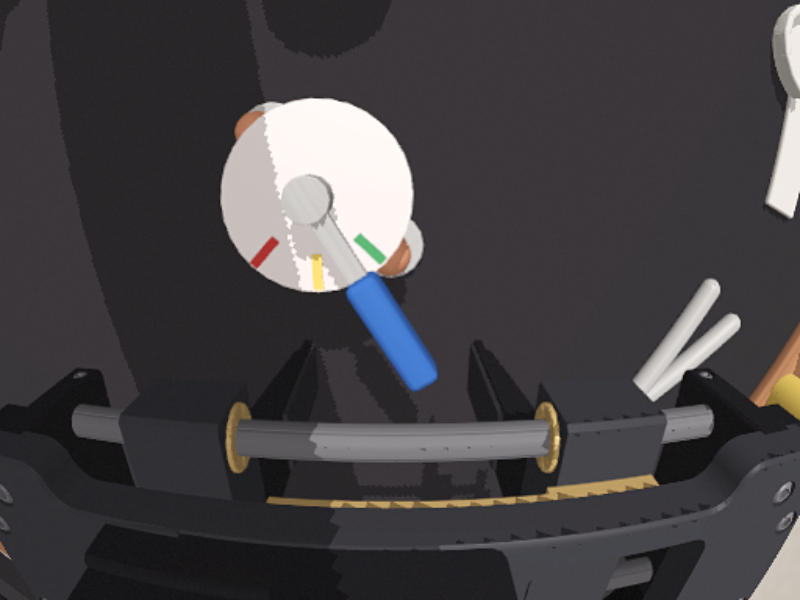

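The hub is at (306,200) and the sleeve runs (362,280)–(425,382), so the lever is now between yellow and green.

Run:
```python
from wr import *
s=state();f=1.5625
g=lambda v:np.degrees(np.arctan2(v[1],v[0]))
ax=ww(306/f,200/f,92,s);ct=ww(317/f,195/f,63,s);print(ax,ct)
a=ww(362/f,280/f,90,s);b=ww(425/f,382/f,90,s);print(a,b,g(b-a),g((a+b)/2-ax))
for p in((357,237,382,260),(317,256,319,290),(276,240,254,264)):
    m=(ww(p[0]/f,p[1]/f,63,s)+ww(p[2]/f,p[3]/f,63,s))/2;print(g(m-ct))
L=np.radians(g((a+b)/2-ax));A=np.array([493.5,-159.5])
t=A+74*np.array([np.cos(L),np.sin(L)]);dlt=np.r_[t-s['eef_pos'][:2],252-s['eef_pos'][2]]
print(t,R.from_euler('xyz',s['tcp_rot']).as_matrix().T@dlt/150,'turn',-(np.degrees(L)-(np.degrees(s['tcp_rot'][2])-180))/360)
```

```text
[ 493.7438054  -157.44606087   92.        ] [ 493.73941451 -157.56285387   63.        ]
[ 531.35239428 -174.57859621   90.        ] [ 581.05142476 -200.5114616    90.        ] -27.555472466041802 -25.729720610375832
-14.113048745781379
-58.681576782925966
-102.31451719995238
[ 560.1630444 -191.6253562] [0.01320345 0.01737748 0.32868969] turn -0.08811882717899408
```

Call:
arm_command(rows=[[[0.013, 0.015, 0, 0, 0, -0.085, 0.3], [0.013, 0.015, 0, 0, 0, -0.085, 0.3], [0.013, 0.015, 0, 0, 0, -0.085, 0.3], [0.013, 0.015, 0, 0, 0, -0.085, 0.3], [0.013, 0.015, 0, 0, 0, -0.085, 0.3], [0.013, 0.015, 0.16, 0, 0, -0.085, 0.3], [0.013, 0.015, 0.33, 0, 0, -0.085, 0.3], [0.013, 0.015, 0.33, 0, 0, -0.085, 0.3]]])

```text
t: 4.2
eef_pos: [559.1, -191.4, 247.1]
tcp_rot: [-3.141, -0.007, 2.673]
ft_force: [-0.6, 0.0, -0.2]
opening: 0.648
grip_force: 0.0
```

Call:
arm_command(rows=[[[0, 0, 0, 0, 0, 0, -1], [0, 0, 0, 0, 0, 0, -1], [0, 0, 0, 0, 0, 0, -1], [0, 0, 0, 0, 0, 0, -1], [0, 0, 0, 0, 0, 0, -1], [0, 0, 0, 0, 0, 0, -1], [0, 0, 0, 0, 0, 0, -1]]])

```text
t: 4.78
eef_pos: [560.3, -191.6, 252.2]
tcp_rot: [3.142, 0.001, 2.674]
ft_force: [-0.6, -0.1, -0.5]
opening: 0.217
grip_force: 0.0
```

```bash
python3 arc.py -6 -12 -18 -24 -30 -31
```

```text
[ 560.30236764 -191.60195554  252.17124675] [3.14153928e+00 7.04568877e-04 2.67353515e+00] 0.21658491813716124 0.0 [-0.55160679 -0.14479482 -0.48650796]
lever -25.666666251987152 74.11539564997885
-6.0 [ 0.002 -0.052 -0.   ] 0.016666666666666666
-12.0 [ 0.009 -0.103 -0.   ] 0.03333333333333333
-18.0 [ 0.021 -0.153 -0.   ] 0.05
-24.0 [ 0.039 -0.202 -0.   ] 0.06666666666666667
-30.0 [ 0.061 -0.248 -0.   ] 0.08333333333333333
-31.0 [ 0.065 -0.256 -0.   ] 0.08611111111111111
```

Call:
arm_command(rows=[[[0, 0, 0, 0, 0, 0, -1], [0, 0, 0, 0, 0, 0, -1], [0.002, -0.052, 0, 0, 0, 0.017, -1], [0.009, -0.103, 0, 0, 0, 0.033, -1], [0.021, -0.153, 0, 0, 0, 0.05, -1], [0.039, -0.202, 0, 0, 0, 0.067, -1], [0.065, -0.256, 0, 0, 0, 0.086, -1], [0.065, -0.256, 0, 0, 0, 0.086, -1], [0.065, -0.256, 0, 0, 0, 0.086, -1], [0.065, -0.256, 0, 0, 0, 0.086, -1]]])

```text
t: 5.62
eef_pos: [534.1, -222.2, 252.1]
tcp_rot: [-3.141, 0.001, 2.133]
ft_force: [-1.9, -5.3, 2.9]
opening: 0.169
grip_force: 29.8
```

```bash
python3 arc.py
```

```text
[ 534.13522948 -222.16020892  252.05576889] [-3.14134280e+00  1.13693728e-03  2.13338751e+00] 0.16902046382564018 29.808138012886047 [-1.86692317 -5.26191809  2.88474392]
lever -57.03653713591276 74.68282035387227
```

Now I'll open in place with zero shift, then lift straight up.

Call:
arm_command(rows=[[[0, 0, 0, 0, 0, 0, 0], [0, 0, 0, 0, 0, 0, 0], [0, 0, 0, 0, 0, 0, 0], [0, 0, 0, 0, 0, 0, 0], [0, 0, -0.2, 0, 0, 0, 0], [0, 0, -0.4, 0, 0, 0, 0], [0, 0, -0.6, 0, 0, 0, 0], [0, 0, -0.6, 0, 0, 0, 0]]])

```text
t: 6.28
eef_pos: [534.9, -221.6, 346.9]
tcp_rot: [3.138, 0.006, 2.133]
ft_force: [0.7, -0.3, 0.7]
opening: 0.503
grip_force: 0.0
```

Run:
```python
from h import *
s=state();print(s['eef_pos'],s['tcp_rot'],s['opening'],s['ft_force']);p,d=snap('wrist','w3');cv2.imwrite('pics/w3b.png',cv2.resize(p[:,:,::-1],(800,600)))
```

```text
[ 534.8772701  -221.57195752  346.86098156] [3.13782908 0.00648205 2.13334377] 0.5029332097941768 [ 0.73336951 -0.30442013  0.72168207]
```

View pics/w3b.png

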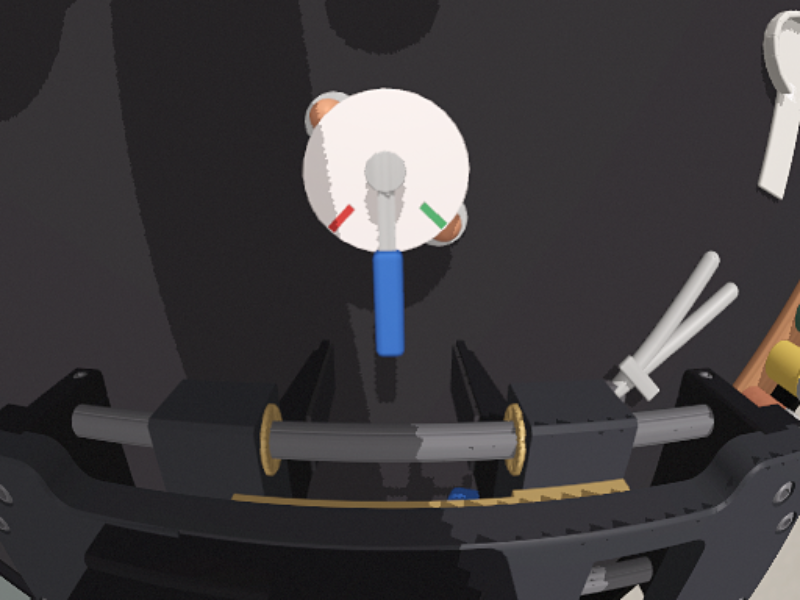

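The lever covers the yellow mark, symmetric between red (342,218) and green (433,214), so the valve is at half open. Next I'll rotate to the dock's heading and travel.

Call:
arm_command(rows=[[[0, 0, -0.3, 0, 0, 0.144, -1], [0, 0, -0.3, 0, 0, 0.144, -1], [0, 0, -0.3, 0, 0, 0.144, -1], [0, 0, -0.3, 0, 0, 0.144, -1], [0, 0, -0.3, 0, 0, 0.144, -1], [0, 0, -0.3, 0, 0, 0.144, -1], [0, 0, -0.3, 0, 0, 0.144, -1], [0, 0, -0.3, 0, 0, 0.144, -1], [0, 0, -0.3, 0, 0, 0.144, -1], [0, 0, -0.3, 0, 0, 0.144, -1]]])

```text
t: 7.17
eef_pos: [534.3, -221.4, 385.8]
tcp_rot: [-3.14, -0.0, 1.23]
ft_force: [-0.2, 0.0, 0.0]
opening: 0.008
grip_force: 0.0
```

Call:
arm_command(rows=[[[0.95, -0.3, 0, 0, 0, 0, -1], [0.95, -0.3, 0, 0, 0, 0, -1], [0.95, -0.3, 0, 0, 0, 0, -1], [0.95, -0.3, 0, 0, 0, 0, -1], [0.95, -0.3, 0, 0, 0, 0, -1], [0.95, -0.3, 0, 0, 0, 0, -1]]])

```text
t: 7.67
eef_pos: [539.8, -71.0, 386.5]
tcp_rot: [-3.141, 0.0, 1.232]
ft_force: [1.2, -0.4, -0.7]
opening: 0.008
grip_force: 0.0
```

Call:
arm_command(rows=[[[0.95, -0.3, 0, 0, 0, 0, -1], [0.95, -0.3, 0, 0, 0, 0, -1], [0.95, -0.3, 0, 0, 0, 0, -1], [0.95, -0.3, 0, 0, 0, 0, -1], [0.95, -0.3, 0, 0, 0, 0, -1], [0.95, -0.3, 0, 0, 0, 0, -1]]])

```text
t: 8.17
eef_pos: [545.4, 77.2, 386.4]
tcp_rot: [-3.141, 0.0, 1.23]
ft_force: [-0.2, -0.1, 0.0]
opening: 0.001
grip_force: 0.0
```

```bash
cat > go.py <<'E'
from h import *
import sys
s=state();print(s['t'],s['eef_pos'],s['tcp_rot'],s['opening'],s['grip_force'],s['ft_force'])
t=np.array(list(map(float,sys.argv[1:4])))
print((R.from_euler('xyz',s['tcp_rot']).as_matrix().T@(t-s['eef_pos'])/150).round(3))
E
python3 go.py 525.5 209.5 390
python3 - <<'E'
from h import *
p,d=snap('wrist','w4');cv2.imwrite('pics/w4b.png',cv2.resize(p[:,:,::-1],(800,600)))
E
```

```text
8.1667 [545.41157919  77.21707669 386.42518347] [-3.14146117e+00  2.70121317e-04  1.23042554e+00] 0.0010292130718953286 0.0 [-0.24216354 -0.07932148  0.0068502 ]
[ 0.787 -0.42  -0.024]
```

View pics/w4b.png

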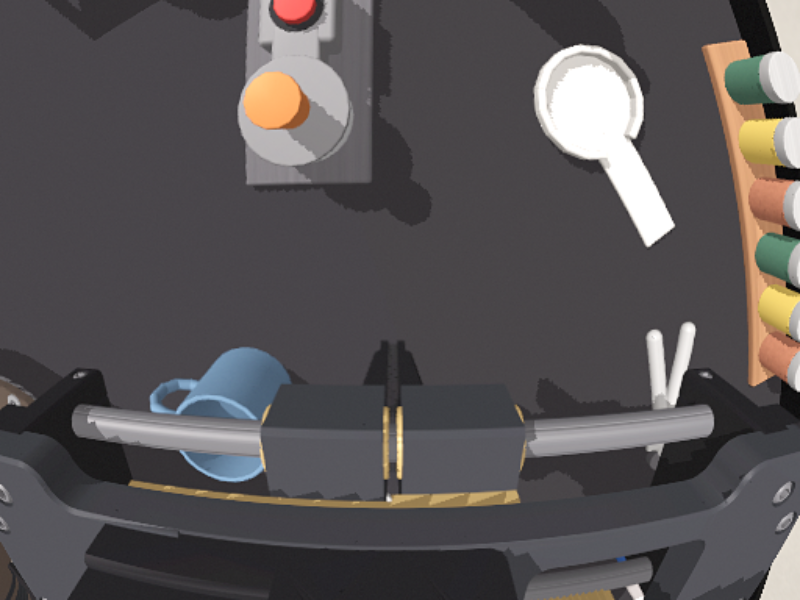

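The wrist view has the orange top at about (272,100), the red button at (295,6) and the rim at (295,110).

```bash
python3 - <<'E'
from wr import *
s=state();f=1.5625
for u,v,z in((272,100,117),(295,6,66),(295,109,63)): print(ww(u/f,v/f,z,s))
E
python3 go.py 550 280 286
```

```text
[523.00837915 208.6638502  117.        ]
[548.43323648 275.75024084  66.        ]
[524.61998748 208.68613117  63.        ]
8.2167 [545.41328761  76.41180321 386.42979839] [-3.14139271e+00  3.85763257e-04  1.22907121e+00] 0.003302795656832249 0.0 [-0.45697416  0.44791277  0.85629544]
[ 1.289 -0.426  0.669]
```

Call:
arm_command(rows=[[[0.65, -0.215, 0, 0, 0, 0, -1], [0.65, -0.215, 0, 0, 0, 0, -1], [0.65, -0.215, 0, 0, 0, 0, -1], [0.65, -0.215, 0, 0, 0, 0, -1]]])

```text
t: 8.55
eef_pos: [547.9, 181.1, 386.5]
tcp_rot: [-3.142, -0.0, 1.229]
ft_force: [-0.2, 0.3, -0.1]
opening: -0.0
grip_force: 0.0
```

Call:
arm_command(rows=[[[0.64, -0.215, 0, 0, 0, 0, -1], [0.64, -0.215, 0, 0, 0, 0, -1], [0.64, -0.215, 0, 0, 0, 0, -1], [0.64, -0.215, 0.2, 0, 0, 0, -1], [0.64, -0.215, 0.4, 0, 0, 0, -1], [0.64, -0.215, 0.7, 0, 0, 0, -1], [0.64, -0.215, 0.77, 0, 0, 0, -1], [0.64, -0.215, 0.77, 0, 0, 0, -1], [0.64, -0.215, 0.77, 0, 0, 0, -1]]])

```text
t: 9.3
eef_pos: [550.4, 279.5, 271.0]
tcp_rot: [-3.141, 0.001, 1.227]
ft_force: [0.2, 0.2, -0.1]
opening: 0.007
grip_force: 0.0
```

```bash
python3 go.py 549.5 279.5 250
python3 - <<'E'
from h import *
p,d=snap('side','e5')
cv2.imwrite('pics/e5b.png',cv2.resize(p[180:350,190:330,::-1],None,fx=3.5,fy=3.5))
E
```

```text
9.3 [550.37436556 279.46633485 271.02147827] [-3.14086606e+00  8.60495163e-04  1.22662123e+00] 0.007159015403949703 0.0 [ 0.19855087  0.18013993 -0.08578078]
[-0.002 -0.005  0.14 ]
```

View pics/e5b.png

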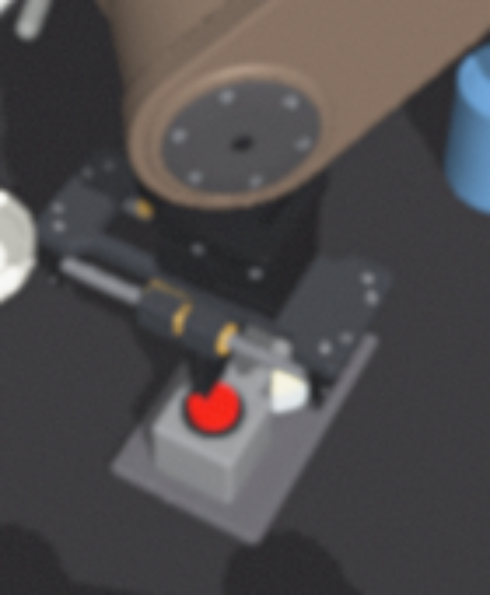

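The closed fingertips are right over the red button at (212,405). Pressing now, down about 21 mm in steps.

Call:
arm_command(rows=[[[0, 0, 0.07, 0, 0, 0, -1], [0, 0, 0.1, 0, 0, 0, -1], [0, 0, 0.12, 0, 0, 0, -1], [0, 0, 0.13, 0, 0, 0, -1], [0, 0, 0.138, 0, 0, 0, -1], [0, 0, 0.138, 0, 0, 0, -1]]])

```text
t: 9.85
eef_pos: [549.6, 281.0, 250.9]
tcp_rot: [3.141, -0.0, 1.229]
ft_force: [1.3, -2.6, 5.1]
opening: 0.004
grip_force: 2.3
```

Call:
arm_command(rows=[[[0, 0, 0.01, 0, 0, 0, -1], [0, 0, 0.01, 0, 0, 0, -1], [0, 0, -0.2, 0, 0, 0, -1], [0, 0, -0.5, 0, 0, 0, 0], [0, 0, -0.8, 0, 0, 0, 0.6], [0, 0, -0.9, 0, 0, 0, 0.6], [0, 0, -0.9, 0, 0, 0, 0.6], [0, 0, -0.9, 0, 0, 0, 0.6]]])

```text
t: 10.52
eef_pos: [549.0, 281.3, 386.5]
tcp_rot: [3.14, -0.002, 1.229]
ft_force: [-0.1, -0.1, -0.6]
opening: 0.298
grip_force: 0.0
```

```bash
python3 go.py 524.5 209 386
python3 - <<'E'
from m import *
snap('side','e6');p,H,P,d=cloud('side','e6')
m=(H[...,0]>=5)&(H[...,0]<=20)&(H[...,1]>150)&(abs(P[...,0]-525)<25)&(abs(P[...,1]-209)<25)
q=P[m];print(m.sum(),q[:,2].max(),np.percentile(q[:,2],90));t=q[q[:,2]>np.percentile(q[:,2],95)-6];print((t.min(0)+t.max(0))/2)
E
```

```text
10.5167 [548.98908893 281.256683   386.4678257 ] [ 3.14026936e+00 -1.52122958e-03  1.22866236e+00] 0.2978183426896978 0.0 [-0.10294487 -0.13078717 -0.59513195]
[-0.509  0.008  0.002]
255 141.23347849404297 138.09214914453895
[522.6850712  213.64108471 137.30142713]
```

Call:
arm_command(rows=[[[-0.25, 0.006, 0, 0, 0, 0, 0.6], [-0.505, 0.006, 0, 0, 0, 0, 0.6], [-0.505, 0.006, 0, 0, 0, 0, 0.6], [-0.505, 0.006, 0, 0, 0, 0, 0.6], [-0.505, 0.006, 0.2, 0, 0, 0, 0.6], [-0.505, 0.006, 0.4, 0, 0, 0, 0.6], [-0.505, 0.006, 0.6, 0, 0, 0, 0.6], [-0.505, 0.006, 0.69, 0, 0, 0, 0.6], [-0.505, 0.006, 0.69, 0, 0, 0, 0.6], [-0.505, 0.006, 0.69, 0, 0, 0, 0.6]]])

```text
t: 11.4
eef_pos: [525.0, 210.1, 280.9]
tcp_rot: [-3.14, 0.001, 1.229]
ft_force: [0.7, 0.3, -0.4]
opening: 0.803
grip_force: 0.0
```

Call:
arm_command(rows=[[[0, 0, 0, 0, 0, 0, -1], [0, 0, 0, 0, 0, 0, -1], [0, 0, 0, 0, 0, 0, -1], [0, 0, 0, 0, 0, 0, -1], [0, 0, 0, 0, 0, 0, -1], [0, 0, 0, 0, 0, 0, -1], [0, 0, 0, 0, 0, 0, -1], [0, 0, 0, 0, 0, 0, -1]]])

```text
t: 12.07
eef_pos: [523.7, 209.8, 281.7]
tcp_rot: [-3.138, 0.001, 1.228]
ft_force: [-6.7, 5.8, 0.3]
opening: 0.336
grip_force: 30.0
```

The opening reads 32 mm, so the pads are on the 33 mm head. I'll re-grip 10 mm lower and better centred.

Call:
arm_command(rows=[[[0, 0, 0, 0, 0, 0, -0.1], [0, 0, 0, 0, 0, 0, -0.1], [0, 0, 0, 0, 0, 0, -0.1], [0, -0.01, 0.035, 0, 0, 0, -0.1], [0, -0.01, 0.07, 0, 0, 0, -0.1], [0, -0.01, 0.07, 0, 0, 0, -0.1], [0, -0.01, 0.07, 0, 0, 0, -1], [0, -0.01, 0.07, 0, 0, 0, -1], [0, -0.01, 0.07, 0, 0, 0, -1], [0, -0.01, 0.07, 0, 0, 0, -1]]])

```text
t: 12.9
eef_pos: [523.1, 210.1, 271.5]
tcp_rot: [-3.141, 0.0, 1.228]
ft_force: [-3.8, 0.8, -0.7]
opening: 0.331
grip_force: 30.0
```

Call:
arm_command(rows=[[[0, 0, 0, 0, 0, 0, -1], [0, 0, 0, 0, 0, 0, -1]]])

```text
t: 13.07
eef_pos: [523.2, 210.0, 271.5]
tcp_rot: [-3.141, 0.0, 1.228]
ft_force: [-3.9, 2.0, -0.1]
opening: 0.333
grip_force: 30.0
```

Call:
arm_command(rows=[[[0, 0, -0.07, 0, 0, 0, -1], [0, 0, -0.14, 0, 0, 0, -1], [0, 0, -0.2, 0, 0, 0, -1], [0, 0, -0.25, 0, 0, 0, -1], [0, 0, -0.3, 0, 0, 0, -1], [0, 0, -0.35, 0, 0, 0, -1], [0, 0, -0.4, 0, 0, 0, -1], [0, 0, -0.4, 0, 0, 0, -1]]])

```text
t: 13.73
eef_pos: [523.0, 210.0, 333.4]
tcp_rot: [3.141, -0.0, 1.228]
ft_force: [-4.8, 2.4, -4.5]
opening: 0.328
grip_force: 30.0
```

```bash
cat > top.py <<'E'
from m import *
import sys
f=sys.argv[1];s=state();print(s['eef_pos'],s['ft_force'],s['grip_force'],s['opening'])
for n in('side','scene'):
    snap(n,n+f);p,H,P,d=cloud(n,n+f)
    m=(H[...,0]>=5)&(H[...,0]<=20)&(H[...,1]>150)&(abs(P[...,0]-525)<25)&(abs(P[...,1]-209)<25)&(P[...,2]>50)
    q=P[m];print(n,m.sum(),np.percentile(q[:,2],[0,5,50,95,100]) if m.sum() else '')
E
python3 top.py 7
```

```text
[523.03819179 209.96398274 333.3725177 ] [-4.7827605   2.40454971 -4.5118552 ] 29.999688640236855 0.3275224075253899
side 218 [150.95935906 156.3775419  180.16517472 199.05541851 200.33522895]
scene 62 [151.4570974  153.47498134 168.09009577 186.18640313 193.39439378]
```

The handle followed without slipping: top at about 199 mm, extension about 82 mm, past the first stop. About 38 mm remains.

Call:
arm_command(rows=[[[0, 0, -0.06, 0, 0, 0, -1], [0, 0, -0.12, 0, 0, 0, -1], [0, 0, -0.17, 0, 0, 0, -1], [0, 0, -0.21, 0, 0, 0, -1], [0, 0, -0.24, 0, 0, 0, -1], [0, 0, -0.25, 0, 0, 0, -1], [0, 0, -0.25, 0, 0, 0, -1], [0, 0, -0.25, 0, 0, 0, -1]]])

```text
t: 14.5
eef_pos: [523.1, 210.0, 370.1]
tcp_rot: [-3.141, 0.0, 1.228]
ft_force: [-3.2, 3.0, -8.2]
opening: 0.331
grip_force: 30.0
```

```bash
python3 top.py 8
```

```text
[523.0713955  209.9525307  370.06517574] [-3.20738457  2.99601294 -8.16470911] 29.999239034950733 0.33064903799860446
side 255 [178.34146146 193.94217875 217.59286724 235.96241387 237.79716379]
scene 74 [187.34733829 191.00167221 207.4313375  227.65085893 231.48660381]
```

Call:
arm_command(rows=[[[0, 0, -0.01, 0, 0, 0, -1], [0, 0, -0.015, 0, 0, 0, -1], [0, 0, -0.02, 0, 0, 0, -1], [0, 0, -0.02, 0, 0, 0, -1]]])

```text
t: 14.93
eef_pos: [523.2, 210.0, 372.1]
tcp_rot: [-3.141, 0.0, 1.228]
ft_force: [-4.4, 3.7, -11.3]
opening: 0.335
grip_force: 30.0
```

The force is up to 11 N, above the 8 N spring, and the tool lags its command, so this is the hard stop. I'll check extension and valve once more before handing in.

Call:
arm_command(rows=[[[0, 0, 0, 0, 0, 0, -1], [0, 0, 0, 0, 0, 0, -1], [0, 0, 0, 0, 0, 0, -1], [0, 0, 0, 0, 0, 0, -1]]])

```text
t: 15.27
eef_pos: [523.2, 210.0, 372.1]
tcp_rot: [-3.141, 0.001, 1.228]
ft_force: [-4.0, 3.9, -11.5]
opening: 0.331
grip_force: 30.0
```

```bash
python3 top.py 9
python3 - <<'E'
from m import *
for n in('scene','side'):
    p,H,P,d=cloud(n,n+'9');x=P[...,:2]-[493.6,-159];r=np.linalg.norm(x,axis=-1)
    m=(r<115)&(r>35)&(P[...,2]>70)&(P[...,2]<97)&(H[...,0]>=105)&(H[...,0]<=125)&(H[...,1]>150)
    q=x[m].mean(0);print(n,m.sum(),np.degrees(np.arctan2(q[1],q[0])),'want -57.5')
E
```

```text
[523.17772923 209.95967381 372.11385845] [ -4.01085448   3.92884818 -11.53272666] 29.999075448140502 0.3311025087654369
side 256 [190.45151073 195.35186269 219.861591   238.08206639 239.75159267]
scene 73 [191.19113259 193.32976391 209.21704956 228.9337583  231.11134215]
scene 194 -56.49073852429458 want -57.5
side 0 nan want -57.5<stdin>:5: RuntimeWarning: Mean of empty slice.
  ret = um.true_divide(
```

```bash
python3 -c "
from cell import *
print(job_done())"
```

```text
the job is handed in; nothing more can be done
None
```

I handed the job in with the valve at half open (measured about 1° off the yellow mark) and the handle held at its second stop with a 30 N grip; while letting go of the lever I pushed it about 30° past the mark, then turned it back before pressing the button.

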